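Bring up the variable bench supply

ROBOT

A 6-joint arm with a two-finger parallel gripper is mounted at the origin on the work surface. World frame = base frame: x ahead of the robot, y to its left, z up, the work surface at z = 0. Lengths are in mm, angles in rad, forces in N, time in s.
With the tool pointing down it reaches from about 350 to 975 mm from the base axis. Payload 7.1 kg.
Tool frame: the origin (TCP) lies between the finger pads; the fingertips stand 19 mm ahead of it and the grasp point (between the pads) is the TCP; y points along the fingers, z is the direction in which the jaws open and shut, and the axes are right-handed (so a half turn about y gives the same grasp; the last joint's range is limited). The gripper opens to 88 mm and grips with 3 to 60 N. Pads are 20 mm wide; open, the fingers measure 115 mm over their backs; the gripper's body (75 mm by 178 mm) begins 61 mm behind the grasp point.
Start: joints at [-1.207, 0.423, 1.63, -0, 1.089, -0.019], TCP at [233.466, -579.74, 241.675] pointing down, gripper open.
Joint ranges: [-3, 3], [-0.9, 2.11], [0.09, 2.58], [-1.31, 4.45], [0.11, 2.69], [-2.54, 2.54]. Speed limits (rad/s): [2.39, 2.39, 3.01, 3.14, 3.14, 3.14].

INTERFACE

Orientations are given as a rotation vector (axis times angle).
In Python, from workcell import ctrl gives the robot as it stands.
- The arm moves only by the tool servo_tool, never from a script. Its argument "moves" is text: rows parted by semicolons, each of 6 numbers parted by spaces: the shift along the world's x, y, z in m, then the turn, a rotation vector about the world's x, y, z in degrees. A call has 1 to 8 rows; each row is the pose to reach, as a shift and turn from the pose commanded when the call began; what a row does not reach only later rows make up. A row lasts 1/8 s, in which the tool goes at most 62.5 mm and 10.7 degrees, less where a joint would pass 70% of its speed; a pose out of reach is approached as far as the arm can. A call with a gripper value outside its range is refused whole. "hand" is the closure in counts, from 0 (fully open) to 255 (shut), set as the call begins (left out, the last holds). The fingers move at their own pace and stop on an object; the grip force is fixed at half the most. Time passes only in rows, so rows that repeat a pose let the fingers close. It gives the time, the measured TCP pose, the force and the opening at its end, in the units of the state.
- ctrl.get_obs(): the state, without advancing time (a new reading comes with each control period).
- ctrl.get_image(name): name is "scene" or "side" or "wrist"; returns a dict with "pixels" (384x512x3 uint8, red, green, blue), "depth" (384x512 float32, mm along the optical axis (not along the pixel's ray), 0 where there is no reading), "vertical_fov" (degrees; the focal length in pixels is half the picture's height over the tangent of half this angle, whatever the lens; pixels are square), "cx", "cy" (the principal point, pixels), "k1" (the pictures are not rectified: a ray, as slopes to the right and down, at radius r is drawn at 1 + k1 r^2 times it, then the intrinsics apply), "xyz" and "attitude" of the camera in the world; the wrist camera has in their place "T_tool_cam" (4x4, takes a point from camera to tool coordinates, whose origin is the TCP and whose axes are the tool frame's). Camera axes: x right, y up, looking along -z (the intrinsics and any distortion apply to the point x, -y, -z); pixel columns grow to the right and rows downward; lengths in mm; the calibration is good to about 2 mm. A picture is of the moment at which its call begins: read the wrist's pose just before it.
- ctrl.close_job(): hands the job in, once; it reports no verdict.
The state is a dict: "t": time; "qpos": joint angles; "qvel": joint speeds; "joint_torque": joint torques, N m; "ee_pos": TCP position; "orientation": TCP orientation; "ft_force": force on the tool from outside, world axes, zero at the start; "moment": the same for the moment, N m; "width": finger opening in mm.
Only numpy, scipy, OpenCV 4.12 (cv2) and the standard library are available. Lean on these libraries where they do the work, as an engineer would, in place of code of your own. Each camera call takes 0.05 s, during which the arm holds its last target.

TASK

Bring up the variable bench supply the safe way: with a fingertip against a spoke, push the handwheel all the way down to its zero stop, press the green start button fully in, then push the wheel up until its pointer stands at 40 on the scale. Push the wheel gently, never gripping it or forcing it against its stop; do not press start away from zero, keep off the red stop button, and leave the loose parts on the console and the bench where they are.

Things in the scene. Friction and masses are not known exactly. Their poses are not given: they have to be found in the camera images.
- scale_centre (a point): Point on the wheel's axis at the panel surface, in the middle of the flat grey top of the supply console (340 x 520 mm, 120 mm high, fixed; it may stand anywhere and slightly turned). x points to the console's far side, y to its left seen from the robot, z up. The console has black and yellow tape on its near edge. The wheel turns about this z axis.
- wheel_centre (a point): Point on the wheel's axis at the height of the spokes, 45 mm above the panel. Black rim 181 mm across (tube 13 mm thick, inner edge at radius 77.5 mm), three straight round spokes 12 mm thick, 120 degrees apart, same height as the rim; hub radius 17 mm, its top 17 mm above this point. Open between the spokes; below them only a thin red pointer turns along, 14 to 17 mm above the panel.
- mark_40 (a point): The tick for 40 on the white scale plate (radius 123 mm) round the wheel. 21 ticks from 0 to 100, one every 5 (15 degrees), without figures: longer at every 10, longest at 0 (red tick), 50 and 100. Counter-clockwise from x of scale_centre, seen from above: 0 lies at +150 degrees, 40 at +30, 50 at 0 (pointing to the far side), 100 at -150. The point is 110 mm from the axis.
- handwheel (a joint): Wheel angle, rad: 0 at the zero stop (pointer at 0), growing clockwise seen from above to 5.236 (100) at the other stop; 10 on the scale is 0.5236 rad, 40 is 2.094. Spokes stand at +150, +30 and -90 degrees minus this angle, counter-clockwise from x of scale_centre; the first lies over the pointer. Friction (0.25 N m: 5 N of push at 50 mm radius) holds it where it is left.
- pointer_tip (a point): Outer end of the red pointer, 113 mm from the wheel's axis, 15.5 mm above the panel, turning with the wheel.
- start_button_top (a point): Centre of the top face of the green start button, 28 mm across, facing up, sprung: 6 mm of travel, 5 N fully in. It sits with the red stop button on a grey plug-in module (150 x 88 mm, 26 mm high) at the left or the right of the wheel; an alike module of coloured output sockets is on the other side.
- start_button (a joint): Travel of the start button, m: 0 out, 0.006 fully in. Springs back when released.
- stop_button_top (a point): Centre of the top face of the red stop button, 28 mm across, alike, 70 mm nearer to the robot than the start button on the same module. Not to be pressed.
- stop_button (a joint): Travel of the stop button, m: 0 out, 0.006 fully in.
- breaker: Loose white three-pole circuit breaker, 85 x 54 mm, 75 mm high with its blue toggle, standing on a corner of the console; origin at the centre of its underside. Leave alone.
- tape_roll: Loose roll of blue tape, 64 mm across, 19 mm high, lying on a corner of the console; origin at the centre of its underside. Leave alone.
- fuse_link: Loose white cylindrical fuse with steel caps, 22 mm thick, 58 mm long, lying on a corner of the console; origin at the centre of its underside. Leave alone.
- contactor: Loose black and grey contactor, 80 x 45 mm, 83 mm high, on the bench; origin at the centre of its underside. Leave alone.
- terminal_strip: Loose black terminal strip, 102 x 30 mm, 20 mm high, on the bench; origin at the centre of its underside. Leave alone.
- multimeter: Loose grey hand-held meter, 150 x 78 mm, 41 mm high, lying on the bench; origin at the centre of its underside. Leave alone.
- screwdriver: Loose screwdriver with a green handle, 160 mm long, lying on the bench; origin at the middle of its underside. Leave alone.

How it is judged (in metres and radians):
On the way, in this order (a step that is already met when the one before it is completed fails the run):
1. the wheel is pushed down to its zero stop (value of joint handwheel below 0.07 rad), for 0.2 s.
2. the start button is pressed in with the wheel at zero (value of joint start_button above 0.0045 m and value of joint handwheel below 0.1 rad), for 0.1 s.
At the end, for the whole second after the job is handed in: The pointer rests at 40 on the scale to within 2 scale units (handwheel 2.094 +- 0.105 rad), the wheel at rest, both buttons out (value of joint handwheel between 1.989 and 2.199 rad and velocity of joint handwheel between -0.02 and 0.02 rad/s and value of joint each of start_button, stop_button below 0.001 m); the robot touches nothing.
It fails at once if the start button is pressed while the wheel is away from zero (value of joint start_button above 0.003 m and value of joint handwheel above 0.14 rad).
It fails at once if the red stop button is pressed (value of joint stop_button above 0.003 m).
It fails at once if the wheel is gripped or forced (more than 36 N of finger contact) (contact force between the fingers and handwheel above 36 N).
It fails at once if a loose part is lifted, carried or pushed more than 15 mm (distance of any of breaker, tape_roll, fuse_link, contactor, terminal_strip, multimeter, screwdriver from where it was at the start of the episode above 0.015 m).
It also fails if it takes over 72 s, if anything falls off the work surface, if the arm or the gripper's body presses on something with over 40 N, if the wrist force passes 120 N, or if a joint passes its speed limit or range.

## Working session

There is one attempt and no reset: what is moved stays moved. The work goes in short steps, Python scripts to look and compute and a tool call to move; the robot and the scene stay as the last step left them, time stands still between calls to the robot, and variables do not carry over. Pictures are saved under pics/ and viewed, and the job is handed in when it is done.

Besides the shell and the picture viewer there is one more tool, called after ">>>" as name(argument=value, ...) on one line, values as JSON. servo_tool: Moves the arm, as the interface text tells. Its arguments: {"type":"object","properties":{"moves":{"type":"string"},"hand":{"type":"number"}},"required":["moves"]}

```bash
mkdir -p pics; ls; python3 - <<'E'
from workcell import ctrl
import cv2,pickle
o=ctrl.get_obs();print({k:o[k] for k in('t','ee_pos','orientation','width','ft_force')})
for n in('scene','side','wrist'):
    im=ctrl.get_image(n);pickle.dump((o,im),open(f'{n}0.pkl','wb'))
    cv2.imwrite(f'pics/{n}0.png',im['pixels'][:,:,::-1])
    print(n,{k:v for k,v in im.items() if k not in('pixels','depth')})
E
```

```text
pics
{'t': 0.0, 'ee_pos': array([ 233.27238172, -579.2573874 ,  240.91748472]), 'orientation': array([-0.39012326,  2.01349961, -2.0104014 ]), 'width': 87.83587780217127, 'ft_force': array([0.07558616, 0.8389386 , 0.4401545 ])}
scene {'vertical_fov': 46.6149440153773, 'cx': 254.93814774086158, 'cy': 196.13088146268976, 'k1': -0.1512570947801747, 'xyz': array([1050.69841322, -562.92943614, 1068.99170997]), 'attitude': array([0.64351411, 0.23552111, 0.68738174])}
side {'vertical_fov': 45.516084113076666, 'cx': 256.1662727252626, 'cy': 181.13470436329638, 'k1': 0.03118428789754673, 'xyz': array([ 331.54229459, -806.05747995, 1064.86566771]), 'attitude': array([ 0.71404743, -0.10669714, -0.27965774])}
wrist {'vertical_fov': 65.81129059009336, 'cx': 260.17306548246137, 'cy': 188.92207014612177, 'k1': -0.07313066555767991, 'T_tool_cam': array([[ 1.19415365e-04, -9.54285198e-01, -2.98897551e-01,
        -8.28244092e+01],
       [ 3.90518873e-04,  2.98897575e-01, -9.54285118e-01,
        -1.44151024e+02],
       [ 9.99999917e-01, -2.76882891e-06,  4.08359343e-04,
         9.01472842e-01],
       [ 0.00000000e+00,  0.00000000e+00,  0.00000000e+00,
         1.00000000e+00]])}
```

View pics/scene0.png

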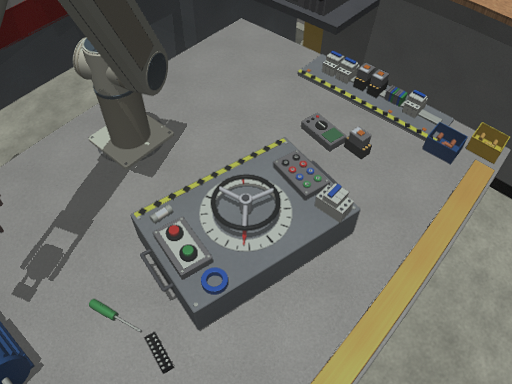

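View pics/side0.png

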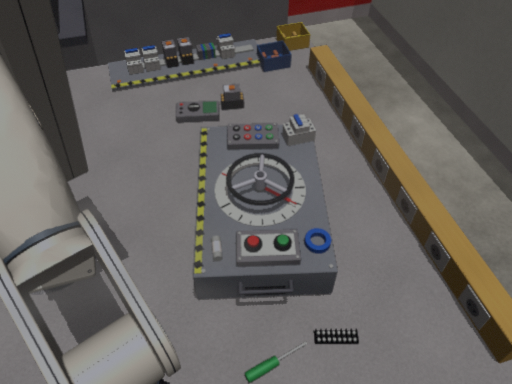

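View pics/wrist0.png

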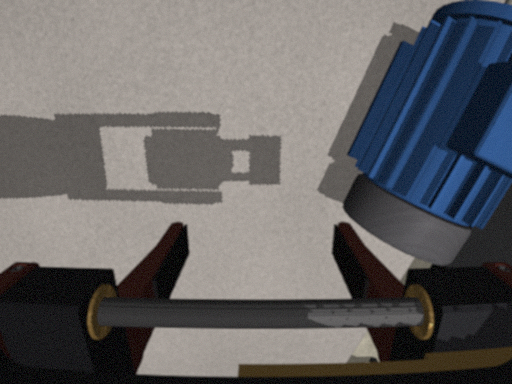

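The scene picture shows the wheel at about (245,200) with its pointer at (245,238). The start and stop buttons are on the right, at (188,252) and (174,231). In the side picture the hub is at (260,182), and the wrist is beside a blue motor. Next I compute 3D points.

```bash
cat > h.py <<'E'
import numpy as np,cv2,pickle
from scipy.spatial.transform import Rotation as R
def K(im):
    f=192/np.tan(np.radians(im['vertical_fov']/2)); return np.array([[f,0,im['cx']],[0,f,im['cy']],[0,0,1]])
def T(im,o=None):
    if 'xyz' in im:
        return R.from_rotvec(im['attitude']).as_matrix(),np.array(im['xyz'])
    Rt=R.from_rotvec(o['orientation']).as_matrix();M=im['T_tool_cam']
    return Rt@M[:3,:3],Rt@M[:3,3]+o['ee_pos']
def rays(im,uv):
    k=K(im);D=np.array([im['k1'],0,0,0,0.])
    return cv2.undistortPointsIter(np.asarray(uv,float).reshape(-1,1,2),k,D,None,None,(3,60,1e-10)).reshape(-1,2)
def world(im,o=None):
    v,u=np.mgrid[:384,:512];n=rays(im,np.stack([u.ravel(),v.ravel()],1))
    d=im['depth'].ravel();c=np.stack([n[:,0]*d,-n[:,1]*d,-d],1);r,t=T(im,o)
    w=c@r.T+t; w[d==0]=np.nan;return w.reshape(384,512,3)
def onplane(im,uv,z,o=None):
    n=rays(im,uv);r,t=T(im,o);d=np.c_[n[:,0],-n[:,1],-np.ones(len(n))]@r.T
    return t+d*((z-t[2])/d[:,2])[:,None]
def proj(im,P,o=None):
    r,t=T(im,o);c=(np.asarray(P,float).reshape(-1,3)-t)@r;x=c[:,0]/-c[:,2];y=-c[:,1]/-c[:,2]
    q=1+im['k1']*(x*x+y*y);k=K(im);return np.c_[k[0,0]*x*q+k[0,2],k[1,1]*y*q+k[1,2]]
E
python3 - <<'E'
from h import *
for n in('scene','side'):
    o,im=pickle.load(open(f'{n}0.pkl','rb'));w=world(im)
    p=im['pixels'].astype(int);Rr,G,B=p[...,0],p[...,1],p[...,2]
    print(n)
    z=w[...,2]
    reg=np.zeros((384,512),bool)
    # console top points
    if n=='scene': reg[130:330,125:370]=1
    else: reg[115:290,190:335]=1
    hist=np.histogram(z[reg&np.isfinite(z)],bins=np.arange(-10,220,5));print([(a,b) for a,b in zip(hist[1],hist[0]) if b>60])
    def comp(mask,name):
        nn,l,s,c=cv2.connectedComponentsWithStats(mask.astype(np.uint8))
        for i in range(1,nn):
            if s[i,4]>15: print(name,c[i].round(1),s[i,4],np.nanmedian(w[l==i],0).round(1))
    comp(reg&(Rr>130)&(G<80)&(B<80),'red'); comp(reg&(G>1.6*Rr)&(G>1.5*B)&(G>70),'green'); comp(reg&(B>150)&(Rr<80),'blue')
    comp(reg&(Rr>190)&(G>190)&(B>190)&(z>110)&(z<135),'white')
    top=reg&(z>112)&(z<130); pts=w[top][:,:2].astype(np.float32); r=cv2.minAreaRect(pts);print(r)
    big=cv2.resize(im['pixels'][120:330,120:370] if n=='scene' else im['pixels'][110:290,185:340],None,fx=3.2 if n=='scene' else 3.3,fy=3.2 if n=='scene' else 3.3,interpolation=cv2.INTER_CUBIC)[:600,:800]
    cv2.imwrite(f'pics/{n}0z.png',big[:,:,::-1])
E
```

```text
scene
[(np.int64(-10), np.int64(1072)), (np.int64(-5), np.int64(14951)), (np.int64(0), np.int64(6188)), (np.int64(5), np.int64(407)), (np.int64(10), np.int64(596)), (np.int64(15), np.int64(285)), (np.int64(20), np.int64(262)), (np.int64(25), np.int64(284)), (np.int64(30), np.int64(424)), (np.int64(35), np.int64(310)), (np.int64(40), np.int64(245)), (np.int64(45), np.int64(202)), (np.int64(50), np.int64(219)), (np.int64(55), np.int64(212)), (np.int64(60), np.int64(219)), (np.int64(65), np.int64(226)), (np.int64(70), np.int64(238)), (np.int64(75), np.int64(299)), (np.int64(80), np.int64(244)), (np.int64(85), np.int64(588)), (np.int64(90), np.int64(303)), (np.int64(95), np.int64(191)), (np.int64(100), np.int64(188)), (np.int64(105), np.int64(166)), (np.int64(110), np.int64(496)), (np.int64(115), np.int64(8607)), (np.int64(120), np.int64(4826)), (np.int64(125), np.int64(246)), (np.int64(130), np.int64(293)), (np.int64(135), np.int64(568)), (np.int64(140), np.int64(1397)), (np.int64(145), np.int64(1386)), (np.int64(150), np.int64(227)), (np.int64(155), np.int64(289)), (np.int64(160), np.i
[... 1158 characters left out ...]
.int64(110), np.int64(239)), (np.int64(115), np.int64(5868)), (np.int64(120), np.int64(6970)), (np.int64(125), np.int64(393)), (np.int64(130), np.int64(298)), (np.int64(135), np.int64(574)), (np.int64(140), np.int64(1044)), (np.int64(145), np.int64(1637)), (np.int64(150), np.int64(286)), (np.int64(155), np.int64(271)), (np.int64(160), np.int64(318)), (np.int64(165), np.int64(796)), (np.int64(170), np.int64(505)), (np.int64(175), np.int64(94)), (np.int64(180), np.int64(103)), (np.int64(185), np.int64(94))]
red [252.7 240. ] 70 [ 499.  -227.1  167.8]
green [282.5 239.3] 92 [ 566.4 -245.4  167.1]
((573.908447265625, -43.9508056640625), (525.6853637695312, 340.48480224609375), 75.76769256591797)
```

View pics/scene0z.png

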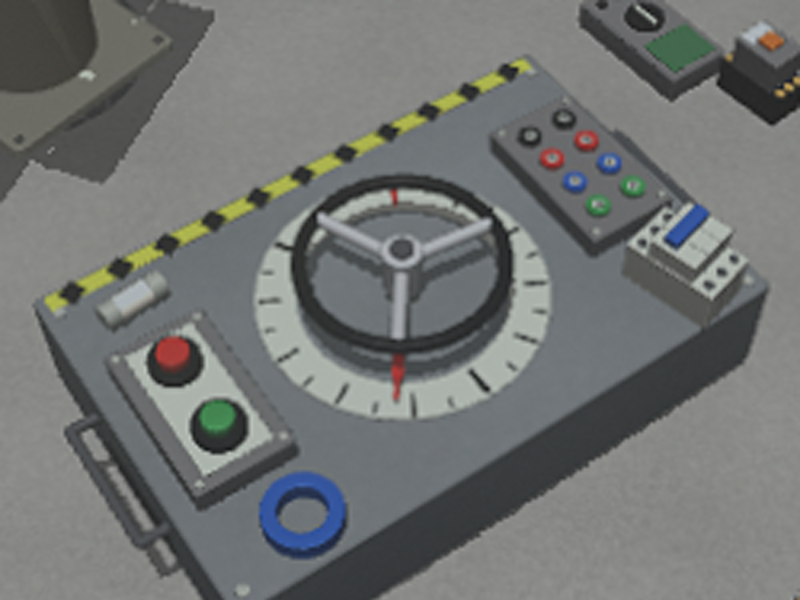

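View pics/side0z.png

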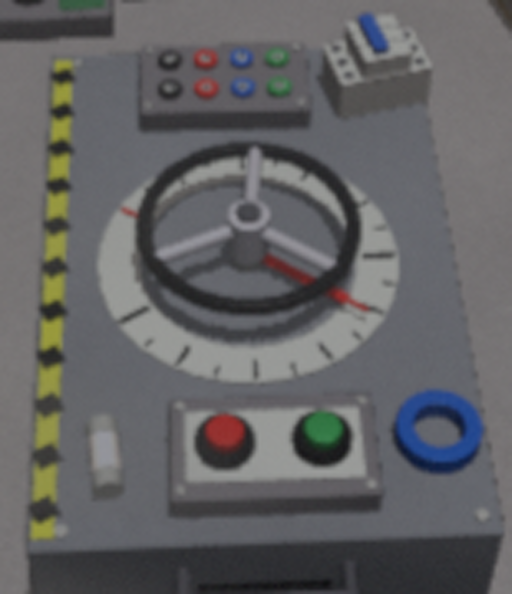

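```bash
python3 - <<'E'
from h import *
D={}
for n,s,off in(('scene',3.2,(120,120)),('side',3.3,(185,110))):
    o,im=pickle.load(open(f'{n}0.pkl','rb'))
    q=lambda a,z:onplane(im,(np.array(a)/s+off)[None],z)[0,:2]
    d=dict(scene=dict(hub=(402,248),tip=(396,399),red0=(394,196),t50=(481,380),t100=(285,246)),side=dict(hub=(249,214),tip=(366,308),red0=(130,212),t50=(378,256),t100=(134,315)))[n]
    Z=dict(hub=182,tip=135.5,red0=121.5,t50=121.5,t100=121.5)
    P={k:q(v,Z[k]) for k,v in d.items()}
    h=P['hub']
    # white plate ellipse fit: white annulus pixels
    p=im['pixels'].astype(int);w=world(im)
    print(n,{k:v.round(1) for k,v in P.items()})
    for k in('tip','red0','t50','t100'):
        v=P[k]-h;print(k,np.hypot(*v).round(1),np.degrees(np.arctan2(v[1],v[0])).round(1))
    # rim top circle fit from black pixels at height ~165
    m=(p.max(2)<60)&(w[...,2]>160)&(w[...,2]<180)&(np.hypot(w[...,0]-h[0],w[...,1]-h[1])<105)&(np.hypot(w[...,0]-h[0],w[...,1]-h[1])>70)
    a=w[m][:,:2];s_=np.linalg.lstsq(np.c_[a,np.ones(len(a))],(a**2).sum(1),rcond=None)[0];c=s_[:2]/2;print('rim c',c.round(1),np.sqrt(s_[2]+c@c).round(1),m.sum())
E
```

```text
scene {'hub': array([577.5, -46.8]), 'tip': array([ 647.7, -133.6]), 'red0': array([501.6,  27. ]), 't50': array([680.5, -69.9]), 't100': array([469. , -75.2])}
tip 111.6 -51.1
red0 105.8 135.8
t50 105.5 -12.7
t100 112.2 -165.3
rim c [576.5 -47.8] 83.7 694
side {'hub': array([573. , -48.3]), 'tip': array([ 644.4, -129.6]), 'red0': array([494.4,  34.6]), 't50': array([677.3, -71.1]), 't100': array([470.4, -73.1])}
tip 108.2 -48.7
red0 114.3 133.5
t50 106.7 -12.3
t100 105.6 -166.4
rim c [572.  -46.9] 83.6 638
```

```bash
python3 - <<'E'
from h import *
o,im=pickle.load(open('wrist0.pkl','rb'))
print(R.from_rotvec(o['orientation']).as_matrix().round(3))
r,t=T(im,o);print(t,-r[:,2])
for n in('scene','side'):
    o,im=pickle.load(open(f'{n}0.pkl','rb'));w=world(im);z=w[...,2]
    v=w[(z>10)&(np.abs(w[...,0]-300)<900)];
    # motor location?
    m=(w[...,0]>150)&(w[...,0]<450)&(w[...,1]<-350)&(z>20);print(n,m.sum())
E
```

```text
[[-0.928 -0.001  0.374]
 [-0.374  0.001 -0.928]
 [-0.    -1.    -0.002]]
[ 310.51935432 -549.36473467  385.06861275] [-0.27794803 -0.10989416 -0.95428935]
scene 631
side 22814
```

>>> servo_tool(moves="0.0 0.02 0.05 0 0 0; 0.03 0.07 0.09 0 0 10; 0.06 0.125 0.11 0 0 20; 0.09 0.175 0.11 0 0 30; 0.12 0.225 0.11 0 0 40; 0.15 0.275 0.11 0 0 50; 0.18 0.325 0.11 0 0 60; 0.21 0.375 0.11 0 0 63", hand=255)

```text
t: 1.15
ee_pos: [444.0, -202.9, 351.7]
orientation: [-1.168, 1.272, -1.272]
ft_force: [1.8, 0.6, 0.7]
width: 11.4
```

>>> servo_tool(moves="0.03 0.05 0 0 0 0; 0.06 0.1 0 0 0 0; 0.09 0.13 0 0 0 0; 0.1 0.145 0 0 0 0; 0.1 0.145 0 0 0 0; 0.1 0.145 0 0 0 0")

```text
t: 1.9
ee_pos: [542.6, -60.7, 351.5]
orientation: [-1.166, 1.275, -1.275]
ft_force: [-0.2, 0.0, -0.3]
width: 0.5
```

```bash
cat > snap.py <<'E'
import sys,cv2,pickle
from workcell import ctrl
tag=sys.argv[1]
for n in sys.argv[2:]:
    o=ctrl.get_obs();im=ctrl.get_image(n);pickle.dump((o,im),open(f'{n}{tag}.pkl','wb'))
    cv2.imwrite(f'pics/{n}{tag}.png',im['pixels'][:,:,::-1])
print(o['t'],o['ee_pos'].round(1),o['orientation'].round(3),o['qpos'].round(2),o['width'],o['ft_force'].round(1))
E
python3 snap.py 1 wrist
```

```text
1.9 [542.6 -60.7 351.5] [-1.166  1.275 -1.275] [-0.13  0.19  1.69 -0.    1.26 -0.04] 0.5299039112318271 [-0.2  0.  -0.3]
```

View pics/wrist1.png

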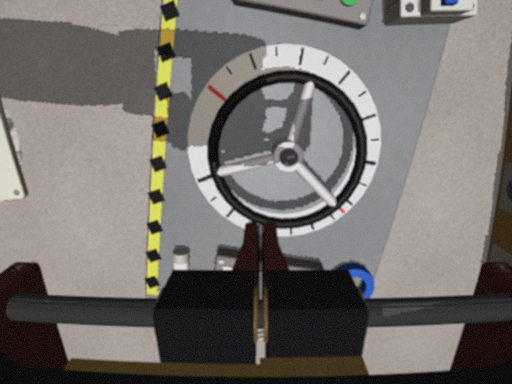

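The wrist view shows the hub at (289,156), the red 0 tick at (217,93), the 50 tick at (374,162), the 100 tick at (205,180) and the pointer tip at (343,210). The spokes run toward (307,88), (222,172) and (334,204).

```bash
python3 - <<'E'
from h import *
o,im=pickle.load(open('wrist1.pkl','rb'));w=world(im,o)
q=lambda a,z:onplane(im,np.array(a,float)[None],z,o)[0,:2]
hub=q((289,156),182);print('hub',hub)
P=dict(red=q((217,93),121.5),t50=q((374,162),121.5),t100=q((205,180),121.5),tip=q((343,210),135.5),s1=q((307,88),165),s2=q((222,172),165),s3=q((334,204),165))
p=im['pixels'].astype(int);z=w[...,2]
m=(p.min(2)>150)&(z>110)&(z<130)&(np.hypot(w[...,0]-575,w[...,1]+47)<135)
print('plate z',np.median(z[m]))
cn=max(cv2.findContours(cv2.dilate(m.astype(np.uint8),np.ones((2,2))),cv2.RETR_EXTERNAL,cv2.CHAIN_APPROX_NONE)[0],key=len)[:,0]
c=onplane(im,cn,121,o)[:,:2]
x=c
for _ in range(6):
    s=np.linalg.lstsq(np.c_[x,np.ones(len(x))],(x**2).sum(1),rcond=None)[0];cc=s[:2]/2;rr=np.sqrt(s[2]+cc@cc)
    x=c[np.abs(np.hypot(*(c-cc).T)-rr)<(8 if _<3 else 3)]
print('plate',cc,rr,len(x))
m=(p.max(2)<50)&(z>155)&(z<185)&(np.hypot(w[...,0]-575,w[...,1]+47)<105)
a=w[m][:,:2];s=np.linalg.lstsq(np.c_[a,np.ones(len(a))],(a**2).sum(1),rcond=None)[0];c2=s[:2]/2;print('rim',c2,np.sqrt(s[2]+c2@c2),m.sum())
for C in(cc,hub):
  for k,v in P.items():
    d=v-C;print(k,np.hypot(*d).round(1),np.degrees(np.arctan2(d[1],d[0])).round(1))
for n in('scene','side'):
    print(n)
g=(p[...,1]>1.6*p[...,0])&(p[...,1]>70)&(z>150)
E
```

```text
hub [575.72528202 -42.90158456]
plate z 123.15247082745253
plate [584.58779236 -41.84126935] 116.72773102414388 225
rim [574.52396996 -42.93531753] 82.1091635252691 3559
red 111.9 140.1
t50 110.2 -16.2
t100 121.0 -163.0
tip 107.2 -55.3
s1 69.3 76.4
s2 86.8 -169.2
s3 79.4 -57.6
red 106.0 136.6
t50 118.5 -14.5
t100 112.2 -162.2
tip 111.6 -51.2
s1 72.9 69.8
s2 77.9 -168.8
s3 83.6 -52.1
scene
side
```

>>> servo_tool(moves="0.05 0.015 -0.03 0 0 0; 0.079 0.023 -0.08 0 0 0; 0.079 0.023 -0.13 0 0 0; 0.079 0.023 -0.15 0 0 0; 0.079 0.023 -0.15 0 0 0")

```text
t: 2.58
ee_pos: [620.9, -37.8, 200.0]
orientation: [-1.168, 1.278, -1.273]
ft_force: [-0.6, 0.0, -0.0]
width: 0.3
```

```bash
python3 snap.py 2 wrist side scene; python3 - <<'E'
import cv2
a=cv2.imread('pics/side2.png')[110:290,185:340];b=cv2.imread('pics/scene2.png')[130:310,150:340]
a=cv2.resize(a,None,fx=2.3,fy=2.3);b=cv2.resize(b,None,fx=2.3,fy=2.3)
import numpy as np;cv2.imwrite('pics/c2.png',np.hstack([a,b]))
E
```

```text
2.675 [622.8 -37.6 202.7] [-1.165  1.274 -1.276] [-0.08  0.47  1.66 -0.    1.01  0.01] 0.4053489180962709 [0.3 0.3 0.4]
```

View pics/wrist2.png

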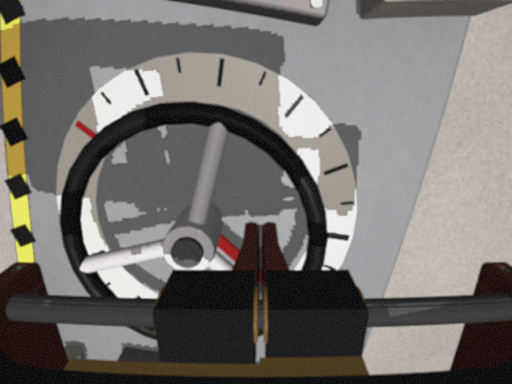

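View pics/c2.png

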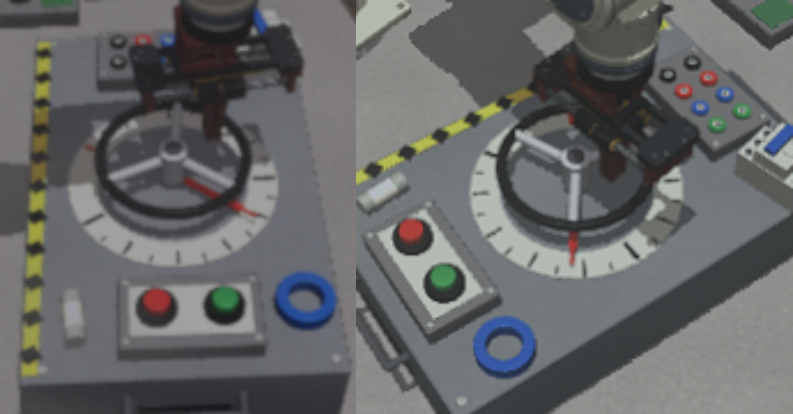

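```bash
python3 -c "
import numpy as np
for a in range(10,256,5): print(a,(48*np.cos(np.radians(a))/1e3).round(4),(48*np.sin(np.radians(a))/1e3).round(4),end=' | ')"
```

```text
10 0.0473 0.0083 | 15 0.0464 0.0124 | 20 0.0451 0.0164 | 25 0.0435 0.0203 | 30 0.0416 0.024 | 35 0.0393 0.0275 | 40 0.0368 0.0309 | 45 0.0339 0.0339 | 50 0.0309 0.0368 | 55 0.0275 0.0393 | 60 0.024 0.0416 | 65 0.0203 0.0435 | 70 0.0164 0.0451 | 75 0.0124 0.0464 | 80 0.0083 0.0473 | 85 0.0042 0.0478 | 90 0.0 0.048 | 95 -0.0042 0.0478 | 100 -0.0083 0.0473 | 105 -0.0124 0.0464 | 110 -0.0164 0.0451 | 115 -0.0203 0.0435 | 120 -0.024 0.0416 | 125 -0.0275 0.0393 | 130 -0.0309 0.0368 | 135 -0.0339 0.0339 | 140 -0.0368 0.0309 | 145 -0.0393 0.0275 | 150 -0.0416 0.024 | 155 -0.0435 0.0203 | 160 -0.0451 0.0164 | 165 -0.0464 0.0124 | 170 -0.0473 0.0083 | 175 -0.0478 0.0042 | 180 -0.048 0.0 | 185 -0.0478 -0.0042 | 190 -0.0473 -0.0083 | 195 -0.0464 -0.0124 | 200 -0.0451 -0.0164 | 205 -0.0435 -0.0203 | 210 -0.0416 -0.024 | 215 -0.0393 -0.0275 | 220 -0.0368 -0.0309 | 225 -0.0339 -0.0339 | 230 -0.0309 -0.0368 | 235 -0.0275 -0.0393 | 240 -0.024 -0.0416 | 245 -0.0203 -0.0435 | 250 -0.0164 -0.0451 | 255 -0.0124 -0.0464 |
```

>>> servo_tool(moves="0 0 -0.016 0 0 0; 0 0 -0.032 0 0 0; 0 0 -0.032 0 0 0; -0.002 0.008 -0.032 0 0 0; -0.006 0.016 -0.032 0 0 0")

```text
t: 3.35
ee_pos: [616.6, -20.1, 170.0]
orientation: [-1.165, 1.274, -1.274]
ft_force: [-0.3, 0.8, -0.0]
width: 0.4
```

>>> servo_tool(moves="-0.0023 0.0035 0 0 0 0; -0.0048 0.0069 0 0 0 0; -0.0077 0.0099 0 0 0 0; -0.0107 0.0128 0 0 0 0; -0.0141 0.0153 0 0 0 0; -0.0176 0.0176 0 0 0 0; -0.0213 0.0195 0 0 0 0; -0.0252 0.0211 0 0 0 0")

```text
t: 4.35
ee_pos: [592.9, -0.5, 170.4]
orientation: [-1.164, 1.27, -1.277]
ft_force: [6.3, -5.1, -1.7]
width: 0.4
```

>>> servo_tool(moves="-0.004 0.0013 0 0 0 0; -0.0081 0.0022 0 0 0 0; -0.0122 0.0027 0 0 0 0; -0.0164 0.0029 0 0 0 0; -0.0206 0.0027 0 0 0 0; -0.0247 0.0022 0 0 0 0; -0.0288 0.0013 0 0 0 0; -0.0328 0 0 0 0 0")

```text
t: 5.35
ee_pos: [561.6, 0.4, 171.0]
orientation: [-1.16, 1.269, -1.277]
ft_force: [8.0, 1.5, 0.3]
width: 0.6
```

>>> servo_tool(moves="-0.0039 -0.0016 0 0 0 0; -0.0076 -0.0035 0 0 0 0; -0.0111 -0.0058 0 0 0 0; -0.0145 -0.0083 0 0 0 0; -0.0175 -0.0112 0 0 0 0; -0.0204 -0.0142 0 0 0 0; -0.0229 -0.0176 0 0 0 0; -0.0252 -0.0211 0 0 0 0")

```text
t: 6.35
ee_pos: [535.4, -20.1, 170.7]
orientation: [-1.161, 1.271, -1.276]
ft_force: [4.7, 6.1, 1.8]
width: 0.3
```

```bash
python3 snap.py 3 wrist side
```

```text
6.4 [534.8 -20.5 170.6] [-1.162  1.272 -1.276] [-0.06  0.39  1.88  0.    0.86  0.03] 0.7774628706163952 [3.6 3.4 1.5]
```

View pics/wrist3.png

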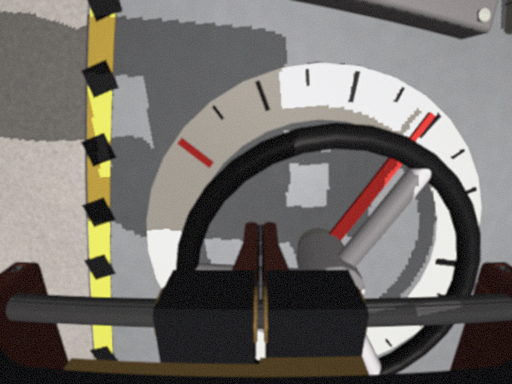

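View pics/side3.png

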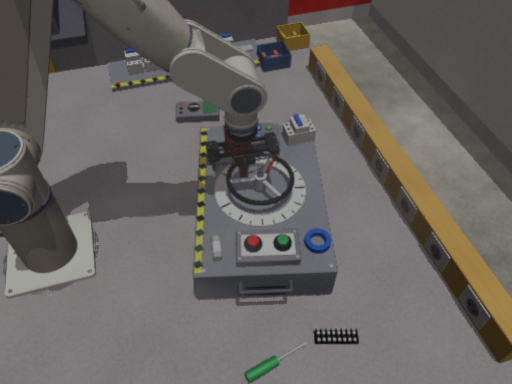

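>>> servo_tool(moves="-0.0019 -0.0037 0 0 0 0; -0.0035 -0.0076 0 0 0 0; -0.0048 -0.0116 0 0 0 0; -0.0057 -0.0157 0 0 0 0; -0.0062 -0.0198 0 0 0 0; -0.0064 -0.024 0 0 0 0; -0.0062 -0.0282 0 0 0 0; -0.0057 -0.0323 0 0 0 0")

```text
t: 7.45
ee_pos: [527.5, -51.9, 169.8]
orientation: [-1.165, 1.275, -1.273]
ft_force: [-0.6, 7.4, 1.1]
width: 0.5
```

>>> servo_tool(moves="0.0009 -0.0041 0 0 0 0; 0.0022 -0.0081 0 0 0 0; 0.0038 -0.012 0 0 0 0; 0.0057 -0.0157 0 0 0 0; 0.008 -0.0192 0 0 0 0; 0.0105 -0.0226 0 0 0 0; 0.0105 -0.0226 0 0 0 0")

```text
t: 8.32
ee_pos: [536.9, -75.1, 169.3]
orientation: [-1.167, 1.277, -1.272]
ft_force: [-2.4, 3.4, 1.2]
width: 0.8
```

```bash
python3 snap.py 4 wrist scene
```

```text
8.375 [536.9 -75.1 169.3] [-1.167  1.276 -1.272] [-0.16  0.4   1.86  0.    0.88 -0.07] 0.6299940473670762 [-3.3  3.5  0.5]
```

View pics/wrist4.png

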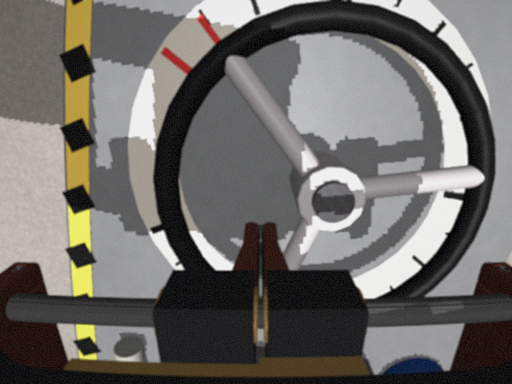

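>>> servo_tool(moves="0.0014 -0.0015 0 0 0 0; 0.0029 -0.003 0 0 0 0; 0.0044 -0.0045 0 0 0 0; 0.0059 -0.0059 0 0 0 0; 0.007 -0.0067 0 0 0 0; 0.007 -0.0067 0 0 0 0")

```text
t: 9.18
ee_pos: [544.2, -81.9, 169.3]
orientation: [-1.167, 1.276, -1.273]
ft_force: [-3.5, 4.1, 0.5]
width: 0.6
```

>>> servo_tool(moves="0.0006 -0.0005 0 0 0 0; 0.0013 -0.001 0 0 0 0; 0.0013 -0.001 0 0 0 0")

```text
t: 9.55
ee_pos: [545.5, -82.9, 169.4]
orientation: [-1.167, 1.276, -1.273]
ft_force: [-3.9, 3.8, 0.7]
width: 0.4
```

```bash
python3 snap.py 5 wrist scene
```

```text
9.6 [545.5 -82.9 169.3] [-1.167  1.276 -1.273] [-0.17  0.41  1.84  0.    0.88 -0.08] 0.7278389339098053 [-3.4  3.4  0.8]
```

View pics/wrist5.png

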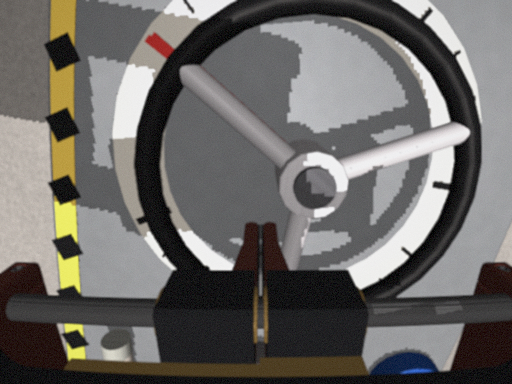

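>>> servo_tool(moves="0.0005 -0.0004 0 0 0 0; 0.0008 -0.0006 0 0 0 0; 0.0008 -0.0006 0 0 0 0")

```text
t: 10.02
ee_pos: [546.2, -83.4, 169.3]
orientation: [-1.167, 1.276, -1.273]
ft_force: [-3.5, 3.0, 1.3]
width: 0.5
```

>>> servo_tool(moves="0.0005 -0.0003 0 0 0 0; 0.0008 -0.0006 0 0 0 0; 0.0008 -0.0006 0 0 0 0")

```text
t: 10.4
ee_pos: [547.0, -84.1, 169.3]
orientation: [-1.167, 1.276, -1.273]
ft_force: [-3.6, 3.8, 1.1]
width: 0.6
```

>>> servo_tool(moves="0.0004 -0.0003 0 0 0 0; 0.0008 -0.0005 0 0 0 0; 0.0012 -0.0008 0 0 0 0; 0.0012 -0.0008 0 0 0 0")

```text
t: 10.9
ee_pos: [547.4, -84.4, 169.3]
orientation: [-1.168, 1.278, -1.271]
ft_force: [-6.0, 6.7, 4.0]
width: 0.5
```

```bash
python3 snap.py 6 scene side wrist; python3 - <<'E'
import cv2
a=cv2.imread('pics/side6.png')[130:240,200:320];b=cv2.imread('pics/scene6.png')[165:265,180:310]
a=cv2.resize(a,(400,380),interpolation=2);b=cv2.resize(b,(400,380),interpolation=2)
import numpy as np;cv2.imwrite('pics/c6.png',np.hstack([a,b]))
E
```

```text
11.0 [547.3 -84.4 169.3] [-1.168  1.278 -1.271] [-0.17  0.42  1.84  0.    0.89 -0.09] 0.6634805621179374 [-5.9  6.2  3.7]
```

View pics/wrist6.png

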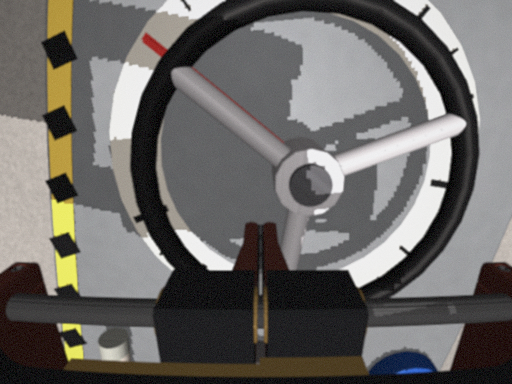

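View pics/c6.png

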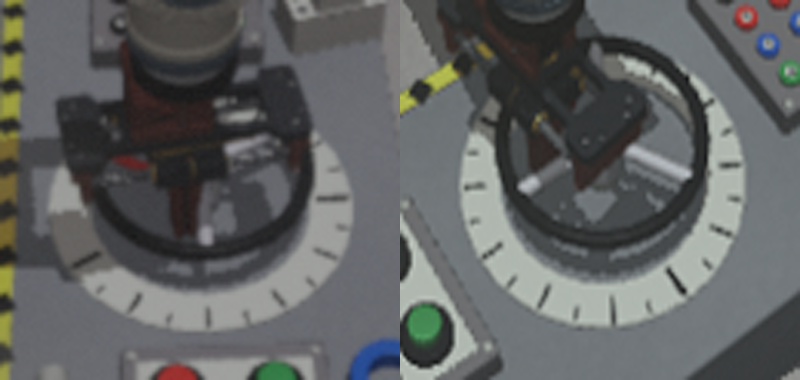

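The force rose to about 9.5 N with no further travel and the pointer is on the red tick, so the wheel is at its zero stop. I back off, lift and look.

>>> servo_tool(moves="-0.004 0.003 0 0 0 0; -0.0066 0.0046 0 0 0 0; -0.0066 0.0046 0.02 0 0 0; -0.0066 0.0046 0.06 0 0 0; -0.0066 0.0046 0.11 0 0 0; 0 -0.04 0.13 0 0 0; 0.01 -0.09 0.13 0 0 0; 0.018 -0.13 0.11 0 0 0")

```text
t: 12.05
ee_pos: [568.7, -217.8, 281.8]
orientation: [-1.164, 1.269, -1.279]
ft_force: [0.5, -0.1, -0.7]
width: 0.5
```

>>> servo_tool(moves="0.002 -0.02 -0.02 0 0 0; 0.002 -0.031 -0.03 0 0 0; 0.002 -0.031 -0.03 0 0 0")

```text
t: 12.42
ee_pos: [568.4, -245.9, 248.5]
orientation: [-1.167, 1.276, -1.272]
ft_force: [-0.8, 0.2, 0.7]
width: 0.3
```

```bash
python3 snap.py 7 wrist side scene;  python3 - <<'E'
import cv2
a=cv2.imread('pics/side7.png')[110:290,185:340];b=cv2.imread('pics/scene7.png')[130:310,130:320]
a=cv2.resize(a,None,fx=2.3,fy=2.3);b=cv2.resize(b,None,fx=2.3,fy=2.3)
import numpy as np;cv2.imwrite('pics/c7.png',np.hstack([a,b]))
E
```

```text
12.525 [ 569.3 -245.4  249.9] [-1.166  1.274 -1.273] [-0.43  0.41  1.63  0.    1.1  -0.34] 0.46630272716043975 [ 0.2 -0.1 -0. ]
```

View pics/wrist7.png

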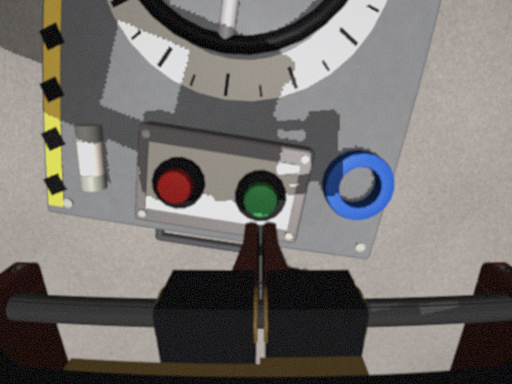

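View pics/c7.png

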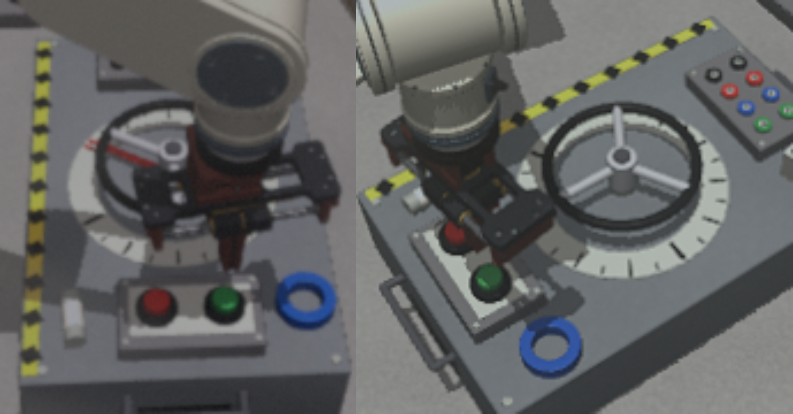

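```bash
python3 - <<'E'
from h import *
o,im=pickle.load(open('wrist7.pkl','rb'))
q=lambda im,a,z,o=None:onplane(im,np.array(a,float)[None],z,o)[0,:2]
print('green',q(im,(261,199),167,o),'red',q(im,(174,186),167,o))
o,im=pickle.load(open('scene7.pkl','rb'))
S=lambda a:(np.array(a)-[356,0])/2.3+[130,130]
h=q(im,S((622,157)),182)
for e in((569,190),(617,110),(690,187)):
    d=q(im,S(e),171)-h;print(np.hypot(*d),np.degrees(np.arctan2(d[1],d[0])))
o,im=pickle.load(open('side7.pkl','rb'))
S=lambda a:np.array(a)/2.3+[185,110]
h=q(im,S((174,148)),182);d=q(im,S((88,145)),121.5)-h;print('redtick',np.hypot(*d),np.degrees(np.arctan2(d[1],d[0])))
cv2.imwrite('pics/s7.png',cv2.resize(im['pixels'][140:220,205:305,::-1],None,fx=7,fy=7,interpolation=2))
E
```

```text
green [ 569.84074557 -243.21006822] red [ 501.48844036 -226.1830702 ]
68.32178597684164 -106.1368392170276
78.09994344292927 135.97056850308283
81.27636968351443 17.14150092548636
redtick 119.00368346495219 133.2887404080856
```

View pics/s7.png

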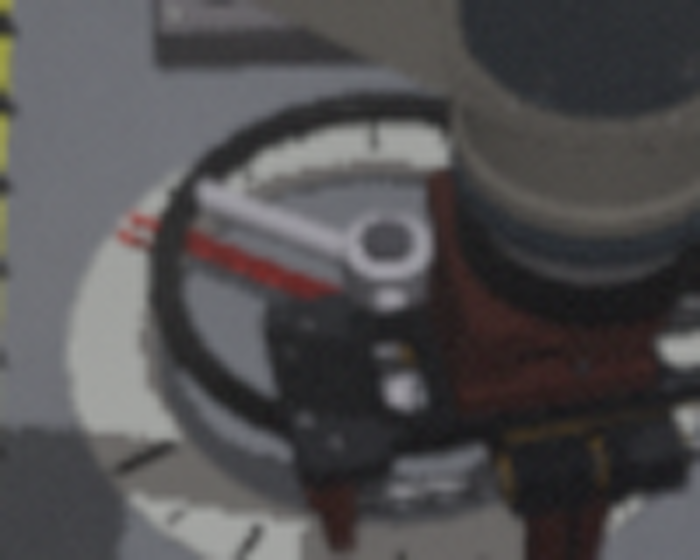

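>>> servo_tool(moves="0 0 -0.03 0 0 0; 0 0 -0.055 0 0 0; 0 0 -0.06 0 0 0; 0 0 -0.064 0 0 0; 0 0 -0.067 0 0 0; 0 0 -0.069 0 0 0; 0 0 -0.069 0 0 0")

```text
t: 13.45
ee_pos: [569.8, -246.1, 181.4]
orientation: [-1.165, 1.273, -1.275]
ft_force: [0.6, 3.6, 5.4]
width: 0.1
```

>>> servo_tool(moves="0 0 -0.001 0 0 0; 0 0 -0.002 0 0 0; 0 0 -0.002 0 0 0; 0 0 -0.002 0 0 0")

```text
t: 13.95
ee_pos: [569.8, -246.2, 181.1]
orientation: [-1.165, 1.273, -1.275]
ft_force: [-3.7, 5.8, 17.6]
width: 0.4
```

```bash
python3 snap.py 8 wrist side scene;  python3 - <<'E'
import cv2
a=cv2.imread('pics/side8.png')[200:280,225:335];b=cv2.imread('pics/scene8.png')[200:290,140:240]
a=cv2.resize(a,(400,300),interpolation=2);b=cv2.resize(b,(400,300),interpolation=2)
import numpy as np;cv2.imwrite('pics/c8.png',np.hstack([a,b]))
E
```

```text
14.05 [ 569.8 -246.2  181.1] [-1.165  1.273 -1.275] [-0.43  0.49  1.68  0.    0.97 -0.34] 0.5130204110149785 [-3.2  6.1 18.5]
```

View pics/c8.png

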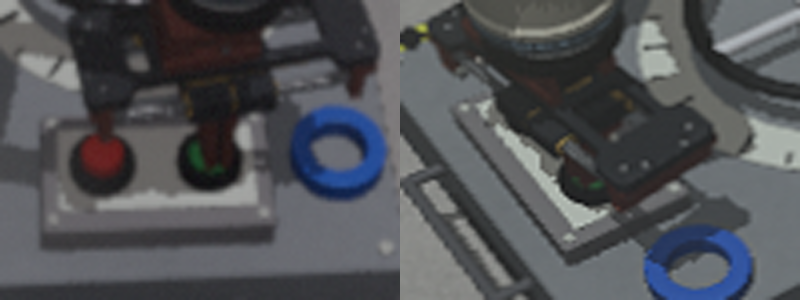

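>>> servo_tool(moves="0 0 0.01 0 0 0; 0 0 0.05 0 0 0; 0 0.02 0.09 0 0 0; 0.005 0.08 0.1 0 0 0; 0.01 0.14 0.1 0 0 0; 0.0174 0.2 0.1 0 0 0; 0.0174 0.248 0.1 0 0 0; 0.0174 0.248 0.06 0 0 0")

```text
t: 15.1
ee_pos: [588.8, 4.4, 241.0]
orientation: [-1.163, 1.266, -1.274]
ft_force: [0.7, -0.2, 0.0]
width: 0.3
```

>>> servo_tool(moves="0 0 -0.02 0 0 0; 0 0 -0.03 0 0 0; 0 0 -0.03 0 0 0")

```text
t: 15.48
ee_pos: [586.4, 1.3, 208.3]
orientation: [-1.167, 1.275, -1.274]
ft_force: [-0.0, 1.3, 1.1]
width: 0.3
```

```bash
python3 snap.py 9 wrist side scene;  python3 - <<'E'
import cv2
a=cv2.imread('pics/side9.png')[110:290,185:340];b=cv2.imread('pics/scene9.png')[130:310,130:320]
a=cv2.resize(a,None,fx=2.3,fy=2.3);b=cv2.resize(b,None,fx=2.3,fy=2.3)
import numpy as np;cv2.imwrite('pics/c9.png',np.hstack([a,b]))
E
```

```text
15.575 [587.1   1.3 209.4] [-1.165  1.273 -1.275] [-0.02  0.41  1.74 -0.    0.99  0.07] 0.3823788335822221 [1.1 0.6 1. ]
```

View pics/wrist9.png

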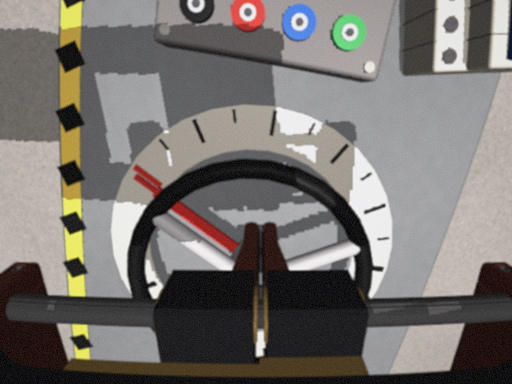

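View pics/c9.png

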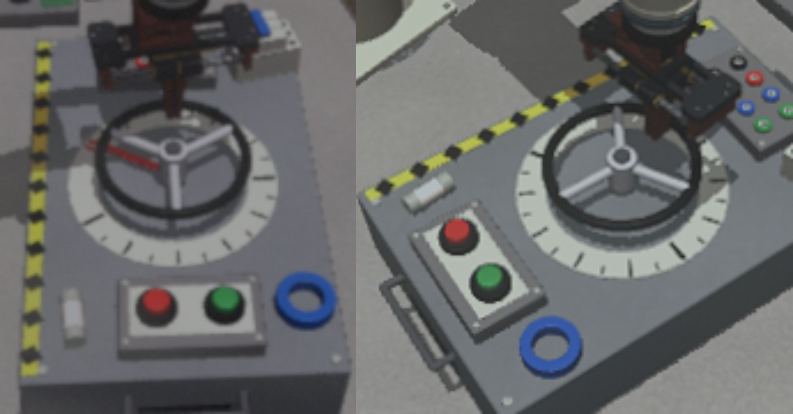

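```bash
python3 - <<'E'
from h import *
o,im=pickle.load(open('wrist9.pkl','rb'))
C=np.array([575,-45.])
for y in(-14,-15,-16):
  for k in(0,4,8):
    a=np.radians(150+y-k);t=np.radians(150+y)
    print(y,k,'tip',proj(im,[[*(C+113*np.array([np.cos(a),np.sin(a)])),135.5]],o).round(1),'tick',proj(im,[[*(C+r*np.array([np.cos(t),np.sin(t)])),121.5] for r in(100,119)],o).round(1).tolist())
cv2.imwrite('pics/w9.png',cv2.resize(im['pixels'][140:260,90:260,::-1],None,fx=4.5,fy=4.5,interpolation=2))
E
```

```text
-14 0 tip [[135.2 176.5]] tick [[155.3, 181.7], [135.9, 167.5]]
-14 4 tip [[140.9 168.9]] tick [[155.3, 181.7], [135.9, 167.5]]
-14 8 tip [[147.2 161.7]] tick [[155.3, 181.7], [135.9, 167.5]]
-15 0 tip [[136.6 174.6]] tick [[156.5, 180.1], [137.3, 165.6]]
-15 4 tip [[142.4 167.1]] tick [[156.5, 180.1], [137.3, 165.6]]
-15 8 tip [[148.9 159.9]] tick [[156.5, 180.1], [137.3, 165.6]]
-16 0 tip [[137.9 172.7]] tick [[157.7, 178.5], [138.7, 163.7]]
-16 4 tip [[144.  165.3]] tick [[157.7, 178.5], [138.7, 163.7]]
-16 8 tip [[150.7 158.2]] tick [[157.7, 178.5], [138.7, 163.7]]
```

View pics/w9.png

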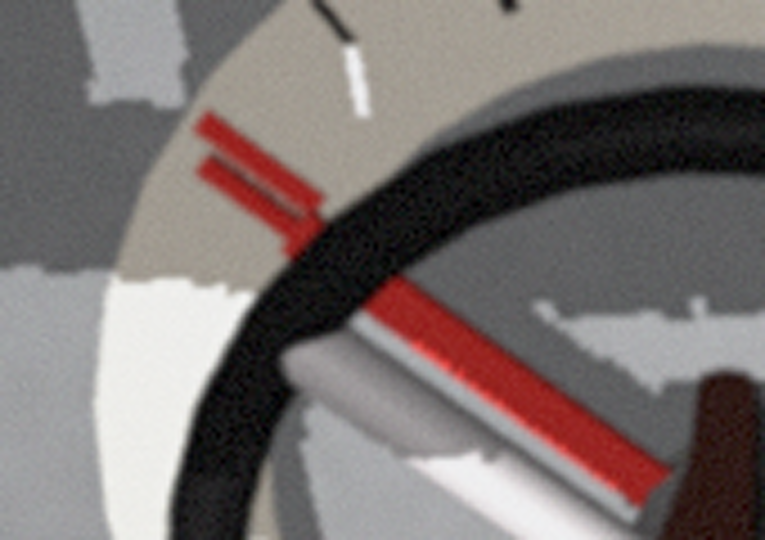

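>>> servo_tool(moves="0 0 -0.02 0 0 0; 0 0 -0.039 0 0 0; 0 0 -0.039 0 0 0; 0.0048 -0.0015 -0.039 0 0 0; 0.0087 -0.0031 -0.039 0 0 0; 0.0124 -0.005 -0.039 0 0 0; 0.0159 -0.0073 -0.039 0 0 0; 0.0193 -0.0098 -0.039 0 0 0")

```text
t: 16.62
ee_pos: [606.1, -8.3, 169.7]
orientation: [-1.166, 1.274, -1.274]
ft_force: [-0.7, 0.4, 0.3]
width: 0.3
```

Now at 50° (30.9, 36.8); continuing to 10°.

>>> servo_tool(moves="0.003 -0.0029 0 0 0 0; 0.0059 -0.0059 0 0 0 0; 0.0084 -0.0093 0 0 0 0; 0.0107 -0.0128 0 0 0 0; 0.0126 -0.0165 0 0 0 0; 0.0142 -0.0204 0 0 0 0; 0.0155 -0.0244 0 0 0 0; 0.0164 -0.0285 0 0 0 0")

```text
t: 17.62
ee_pos: [620.7, -35.2, 168.9]
orientation: [-1.167, 1.279, -1.271]
ft_force: [-2.7, 8.1, 0.5]
width: 0.1
```

>>> servo_tool(moves="0.0005 -0.0041 0 0 0 0; 0.0007 -0.0083 0 0 0 0; 0.0005 -0.0125 0 0 0 0; 0 -0.0166 0 0 0 0; -0.0009 -0.0207 0 0 0 0; -0.0022 -0.0247 0 0 0 0; -0.0038 -0.0286 0 0 0 0; -0.0057 -0.0323 0 0 0 0")

```text
t: 18.62
ee_pos: [616.9, -67.7, 169.6]
orientation: [-1.164, 1.275, -1.273]
ft_force: [1.8, 7.0, -0.8]
width: 0.5
```

```bash
python3 snap.py 10 wrist
```

```text
18.625 [616.9 -67.7 169.6] [-1.164  1.275 -1.273] [-0.13  0.5   1.69  0.    0.95 -0.04] 0.507702857468033 [ 1.8  7.  -0.8]
```

View pics/wrist10.png

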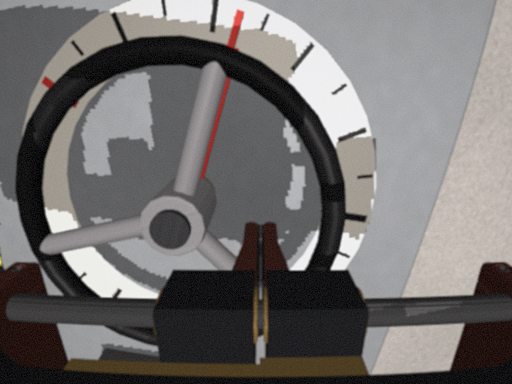

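```bash
cat > ptr.py <<'E'
from h import *
import sys
# red pointer: pixels in 3D near z 135.5 within radius 125; angle by onplane
tag=sys.argv[1];o,im=pickle.load(open(f'wrist{tag}.pkl','rb'));p=im['pixels'].astype(int)
m=(p[...,0]>1.8*p[...,1]+20)&(p[...,0]>1.8*p[...,2]+20)&(p[...,0]>90)
v,u=np.nonzero(m)
for C in((575,-45),(577,-45),(575,-43)):
    C=np.array(C,float)
    w=onplane(im,np.c_[u,v],135.5,o)[:,:2]-C
    r=np.hypot(*w.T);a=(np.degrees(np.arctan2(w[:,1],w[:,0]))+14)
    k=(r>25)&(r<118)&(np.abs(a-150)>6) if '0tick' not in sys.argv else (r>25)&(r<118)
    A=a[k];print(C,'all',np.median(A).round(2),A.std().round(2),k.sum(),'outer',np.median(a[k&(r>95)]).round(2),'joint',np.radians(150-np.median(A)).round(3),np.radians(150-np.median(a[k&(r>95)])).round(3))
E
python3 ptr.py 10
python3 - <<'E'
from h import *
o,im=pickle.load(open('wrist10.pkl','rb'));C=np.array([575,-45.])
for s,uv in((10,(120,27)),(20,(215,15)),(30,(302,57)),(40,(352,134)),(50,(356,217))):
    d=onplane(im,np.array([uv],float),121.5,o)[0,:2]-C;print(s,np.hypot(*d).round(1),(np.degrees(np.arctan2(d[1],d[0]))-(150-3*s)).round(2))
E
```

```text
[575. -45.] all 79.39 2.22 530 outer 81.75 joint 1.232 1.191
[577. -45.] all 81.04 1.51 525 outer 82.79 joint 1.204 1.173
[575. -43.] all 78.75 2.55 521 outer 81.33 joint 1.244 1.199
10 112.3 -14.29
20 111.6 -14.33
30 111.2 -13.99
40 111.5 -13.97
50 113.5 -14.14
```

>>> servo_tool(moves="-0.0023 -0.0035 0 0 0 0; -0.0048 -0.0069 0 0 0 0; -0.0077 -0.0099 0 0 0 0; -0.0107 -0.0128 0 0 0 0; -0.0141 -0.0153 0 0 0 0; -0.0176 -0.0176 0 0 0 0; -0.0213 -0.0195 0 0 0 0; -0.0213 -0.0195 0 0 0 0")

```text
t: 19.68
ee_pos: [596.3, -88.2, 170.2]
orientation: [-1.164, 1.273, -1.275]
ft_force: [3.6, 2.5, 0.9]
width: 0.1
```

```bash
python3 snap.py 11 wrist; python3 ptr.py 11
```

```text
19.675 [596.3 -88.2 170.2] [-1.164  1.273 -1.275] [-0.17  0.48  1.73  0.    0.93 -0.08] 0.11302704289613306 [3.6 2.5 0.9]
[575. -45.] all 50.86 0.52 155 outer 50.86 joint 1.73 1.73
[577. -45.] all 51.5 0.53 155 outer 51.5 joint 1.719 1.719
[575. -43.] all 49.99 0.52 155 outer 49.99 joint 1.745 1.745
```

View pics/wrist11.png

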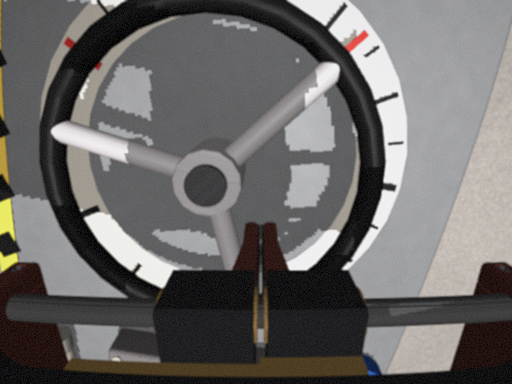

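>>> servo_tool(moves="-0.0039 -0.0016 0 0 0 0; -0.0079 -0.0029 0 0 0 0; -0.012 -0.0038 0 0 0 0; -0.0145 -0.0041 0 0 0 0; -0.0145 -0.0041 0 0 0 0")

```text
t: 20.35
ee_pos: [582.2, -92.4, 170.2]
orientation: [-1.163, 1.272, -1.276]
ft_force: [5.1, 3.2, -0.7]
width: 0.5
```

```bash
python3 snap.py 12 wrist; python3 ptr.py 12
```

```text
20.35 [582.2 -92.4 170.2] [-1.163  1.272 -1.276] [-0.18  0.46  1.76  0.    0.92 -0.09] 0.5112214615972597 [ 5.1  3.2 -0.7]
[575. -45.] all 38.21 2.36 495 outer 35.04 joint 1.951 2.006
[577. -45.] all 38.91 2.69 485 outer 35.43 joint 1.939 2.0
[575. -43.] all 36.48 1.63 490 outer 34.05 joint 1.981 2.024
```

View pics/wrist12.png

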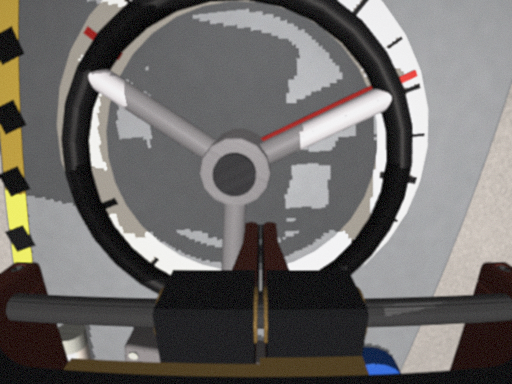

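>>> servo_tool(moves="-0.0015 -0.0001 0 0 0 0; -0.003 -0.0003 0 0 0 0; -0.004 -0.0004 0 0 0 0; -0.004 -0.0004 0 0 0 0")

```text
t: 20.9
ee_pos: [578.6, -92.9, 170.2]
orientation: [-1.163, 1.271, -1.276]
ft_force: [6.8, 3.1, -1.2]
width: 0.6
```

```bash
python3 snap.py 13 wrist; python3 ptr.py 13
```

```text
20.9 [578.6 -92.9 170.2] [-1.163  1.271 -1.276] [-0.18  0.46  1.77  0.    0.91 -0.09] 0.607770321167038 [ 6.8  3.1 -1.2]
[575. -45.] all 32.94 2.18 587 outer 30.12 joint 2.043 2.092
[577. -45.] all 33.5 2.44 575 outer 30.42 joint 2.033 2.087
[575. -43.] all 31.12 1.48 584 outer 29.11 joint 2.075 2.11
```

>>> servo_tool(moves="0.004 0 0 0 0 0; 0.008 0.001 0 0 0 0; 0.008 0.001 0.02 0 0 0; 0.008 0.001 0.07 0 0 0; 0 0 0.12 0 0 0; -0.02 0.0 0.17 0 0 0; -0.03 0.0 0.2 0 0 0; -0.03 0.0 0.2 0 0 0")

```text
t: 21.95
ee_pos: [547.2, -93.3, 372.2]
orientation: [-1.163, 1.271, -1.277]
ft_force: [0.5, -0.8, -0.4]
width: 0.4
```

```bash
python3 snap.py 14 wrist scene side; python3 ptr.py 14; python3 - <<'E'
from h import *
a=cv2.imread('pics/wrist14.png')[20:230,150:420];cv2.imwrite('pics/w14.png',cv2.resize(a,None,fx=2.8,fy=2.8,interpolation=2))
E
```

```text
22.05 [546.5 -93.  368.8] [-1.167  1.275 -1.274] [-0.19  0.19  1.65 -0.    1.3  -0.1 ] 0.9022050981605739 [ 0.2  0.  -0.6]
[575. -45.] all 30.3 0.42 27 outer 30.3 joint 2.089 2.089
[577. -45.] all 30.61 0.43 27 outer 30.61 joint 2.084 2.084
[575. -43.] all 29.27 0.42 27 outer 29.27 joint 2.107 2.107
```

View pics/w14.png

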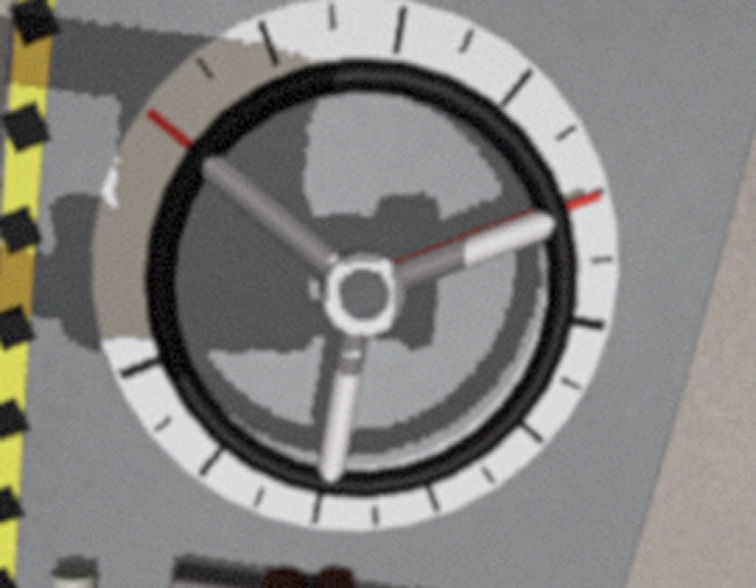

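View pics/scene14.png

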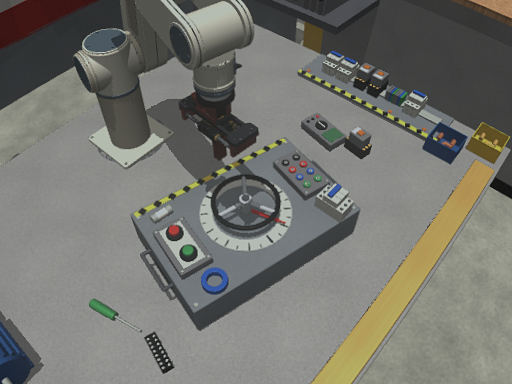

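The pointer lies over the 40 tick (between 35 and 45, joint about 2.09). Both buttons are out, the loose parts are in place and the arm is clear, so I hand the job in.

```bash
python3 -c "
from workcell import ctrl
print(ctrl.close_job())"
```

```text
the job is handed in; nothing more can be done
None
```

The bench supply is up and the job is handed in; it reports no verdict, so these results rest on my own checks.

- **Zero stop:** I pushed the wheel down from about 62 with the closed fingertips against a spoke. At the stop the push rose to about 10 N with no further travel. The pointer and spoke angles in the pictures matched zero.
- **Start button:** I pressed it until it bottomed, at about 18 N with no further travel, and held it for over half a second. It was out again in the next pictures.
- **Wheel at 40:** I pushed the wheel up, backed the finger off and lifted clear. The last picture puts the pointer on the 40 tick: 2.08–2.11 rad depending on the assumed wheel centre, against a target of 2.094.
- **Rest of the scene:** In the last pictures both buttons are out, the loose parts look unmoved and the arm touches nothing.

One check differed: during the final push, the estimate over the whole length of the pointer read up to 0.06 rad lower than the tip-only one. After lifting clear, only the tip was measurable (27 pixels). The job took about 22 s.

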